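Stand the boxed grill on the display rail and click the bookend home

TASK

Take the white carton off the slanted easel and, without dropping it, stand it upright on its long thin edge on the display rail, between the fixed end plate and the open bookend, square to the plates and in the middle across the rail. Let go of it, then push the bookend along until it clicks fully home and the carton stands held between the two plates. Leave everything else on the bench where it is.

Things in the scene. Friction and masses are not known exactly. Their poses are not given: they have to be found in the camera images.
- carton: White flat carton, black band and diamond on both large faces: 40 mm thick (its x) x 170 mm long (y) x 135 mm (z), 0.3 to 0.55 kg. Origin at its centre. At first it leans on the easel, a long edge down, its z axis 40 degrees from vertical towards the easel's -x, which points roughly to the robot's right. Either z edge may be the lower one at the end.
- easel: Fixed dark steel easel, foot plate 105 x 150 mm; origin under its centre, z up. Carton's centre starts 79 mm above it, up to 12 mm off in y. Two sloping arms, 14 mm wide at y = -60 and +60 mm, 8 mm thick, carry the carton's lower face and end 31 mm short of its upper edge; between them it is open. Two 8 mm toes hold its lower edge, reaching 32 mm across its thickness.
- rail: Fixed display rail: dark steel base plate 233 mm along x (-125 to +108 mm) x 170 mm (y) x 10 mm thick; origin on its underside, z up; the bookend slides towards +x. Fixed end plate at the +x end: inner face at x = +100 mm, 130 mm wide, top 70 mm above the bench. Small black detent housing (26 mm square, top at 28 mm) at x = -44, y = -52 mm.
- rail_seat (a point): Point on the upper surface of the rail's base plate (10 mm above the bench), x = 77.5 mm in the rail's frame: midway between the end plate and the bookend when the bookend is home (gap there 45 mm). Axes as the rail's.
- bookend (a joint): Travel of the sliding aluminium bookend along the rail's +x, m: 0 open, 0.070 home at its stop. A spring detent at 0.053 to 0.062 takes some 7 N; past it the bookend snaps home. Its face (130 mm wide, top at 71 mm) is at x = -15 mm + travel in the rail's frame. Behind it a foot, 50 mm wide, top 18.5 mm above the bench, carries the push tab and ends 28 mm behind the tab's centre.
- bookend_tab (a point): Top centre of the bookend's black upright push tab, 60.5 mm above the bench, 75 mm behind the bookend's face; it moves with the bookend. The tab is 14 mm thick (x), 50 mm wide (y) and stands 42 mm above the foot. Axes as the rail's.
- mug: Bystander: white mug, 80 mm across, 80 mm high, handle; origin under its centre.
- gas_can: Bystander: green gas canister, 90 mm across, 100 mm high; origin under its centre.
- small_carton: Bystander: brown carton lying flat, 100 x 70 x 30 mm; origin under its centre.
- skillet: Bystander: black iron skillet, 190 mm across, 45 mm high, handle 120 mm long to its -y; origin under the pan's centre.
- mallet: Bystander: hammer with wooden handle, 260 mm long, lying along its x; origin under its middle.
- lantern: Bystander: camping lantern, 90 mm across, 180 mm high; origin under its centre.
- log: Bystander: firewood log lying along its x, 240 mm long, 70 mm across; origin under its middle.
Things that resemble listed ones, but are neither listed nor needed, are in the scene too. Leave any turquoise look-alike of the carton alone.

How it is judged:
By the outcome, as a careful person would: the job done as asked, in the order asked, and still so for the second after the job is handed in, with the robot touching nothing.
It also fails if it takes over 54 s, if anything falls off the work surface, if the arm or the gripper's body presses on something with over 40 N, if the wrist force passes 120 N, or if a joint passes its speed limit or range.

ROBOT

A 6-joint arm with a two-finger parallel gripper is mounted at the origin on the work surface. World frame = base frame: x ahead of the robot, y to its left, z up, the work surface at z = 0. Lengths are in m, angles in rad, forces in N, time in s.
With the tool pointing down it reaches from about 0.3 to 0.825 m from the base axis. Payload 5.4 kg.
Tool frame: the origin (TCP) lies at the very end of the fingers, on their centre line; the grasp point (between the pads) lies 19 mm behind it; z points along the fingers, y is the line along which they close (so a half turn about z gives the same grasp; the last joint's range is limited). The gripper opens to 92 mm and grips with 3 to 60 N. Pads are 20 mm wide; open, the fingers measure 128 mm over their backs; the gripper's body (75 mm by 189 mm) begins 69 mm behind the grasp point.
Start: joints at [-1.496, 0.158, 1.597, -0, 1.386, -0.21], TCP at [0.162, -0.552, 0.215] pointing down, gripper open.
Joint ranges: [-2.91, 2.91], [-0.94, 2.29], [0.18, 2.7], [-1.29, 4.43], [0.17, 2.64], [-3, 3]. Speed limits (rad/s): [2.57, 2.57, 3.14, 3.14, 3.14, 3.14].

INTERFACE

Orientations are given as a unit quaternion [w, x, y, z].
In Python, from bench import get_state, camera, sign_off gives the robot as it stands.
- The arm moves only by the shell command python3 -m jog 'ROWS'. ROWS is JSON, a list that holds one entry, the list of rows, each a list of 5 numbers: the opening, from -1 (shut) to 1 (fully open), then the shift along the tool's x, y, z in m, then the turn about the tool's z in rad. A call has 1 to 20 rows; each row is the pose to reach, as a shift and turn from the pose commanded when the call began, along the tool's axes at that moment; what a row does not reach only later rows make up. A row lasts 1/10 s, in which the tool goes at most 50 mm and 8.59 degrees, less where a joint would pass 70% of its speed; a pose out of reach is approached as far as the arm can. A call with a gripper value outside its range is refused whole. The fingers move at their own pace and stop on an object; the grip force is fixed at half the most. Time passes only in rows, so rows that repeat a pose let the fingers close. It gives the time, the measured TCP pose, the force, the opening and the grip force at its end, in the units of the state.
- get_state(): the state, without advancing time (a new reading comes with each control period).
- camera(name): name is "scene" or "top" or "wrist"; returns a dict with "frame" (384x512x3 uint8, red, green, blue), "vfov" (degrees; the focal length in pixels is half the picture's height over the tangent of half this angle, whatever the lens; pixels are square), "cx", "cy" (the principal point, pixels), "dist_coeffs" ([k1, k2, p1, p2, k3] as OpenCV has them; the pictures are not rectified), "eye" and "orientation" of the camera in the world. Camera axes: x right, y down, z forward; pixel columns grow to the right and rows downward; lengths in m; the calibration is good to about 2 mm. A picture is of the moment at which its call begins. There is no depth.
- sign_off(): hands the job in; it is judged then, once.
The state is a dict: "time_s": time; "joints": joint angles; "joint_velocities": joint speeds; "joint_efforts": joint torques, N m; "tool_pos": TCP position; "tool_rot": TCP orientation; "wrist_force": force on the tool from outside, world axes, zero at the start; "moment": the same for the moment, N m; "finger_gap": finger opening in m; "finger_force": force on a finger pad.
Only numpy, scipy, OpenCV 4.12 (cv2) and the standard library are available. Lean on these libraries where they do the work, as an engineer would, in place of code of your own. Each camera call takes 0.05 s, during which the arm holds its last target. There are 200 camera calls.

## Working session

There is one attempt and no reset: what is moved stays moved. The work goes in short steps, Python scripts to look and compute and a shell command to move; the robot and the scene stay as the last step left them, time stands still between calls to the robot, and variables do not carry over. Pictures are saved under pics/ and viewed, at most 10 in all, crops included, and the job is handed in when it is done.

```bash
mkdir -p pics; ls
cat > h.py <<'E'
import numpy as np,cv2,json
from scipy.spatial.transform import Rotation as R
from bench import get_state,camera
def q2R(q): return R.from_quat([q[1],q[2],q[3],q[0]]).as_matrix()
def snap(name,fn):
    c=camera(name); cv2.imwrite(f'pics/{fn}.png',c['frame'][:,:,::-1])
    d={k:(np.asarray(v).tolist()) for k,v in c.items() if k!='frame'}
    json.dump(d,open(f'pics/{fn}.json','w')); return d
def load(fn): return json.load(open(f'pics/{fn}.json'))
def K(d):
    f=192/np.tan(np.radians(d['vfov'])/2); return np.array([[f,0,d['cx']],[0,f,d['cy']],[0,0,1.]])
def ray(d,uv):
    p=cv2.undistortPoints(np.array([[uv]],float),K(d),np.array(d['dist_coeffs']))[0,0]
    v=q2R(d['orientation'])@np.array([p[0],p[1],1]); return np.array(d['eye']),v/np.linalg.norm(v)
def onz(d,uv,z):
    e,v=ray(d,uv); return e+v*(z-e[2])/v[2]
def tri(obs):
    A=0;b=0;L=[]
    for d,uv in obs:
        e,v=ray(d,uv);P=np.eye(3)-np.outer(v,v);A=A+P;b=b+P@e;L.append((e,P))
    x=np.linalg.solve(A,b); return x,[float(np.linalg.norm(P@(x-e))) for e,P in L]
def proj(d,X):
    Rm=q2R(d['orientation']).T; t=-Rm@np.array(d['eye'])
    return cv2.projectPoints(np.atleast_2d(np.array(X,float)),cv2.Rodrigues(Rm)[0],t,K(d),np.array(d['dist_coeffs']))[0][:,0]
E
python3 - <<'E'
from h import *
for n in ['scene','top']:
    d=snap(n,n+'0'); print(n,d)
a=cv2.imread('pics/scene0.png');b=cv2.imread('pics/top0.png')
cv2.imwrite('pics/scene0b.png',cv2.resize(a,(800,600),interpolation=cv2.INTER_CUBIC));cv2.imwrite('pics/top0b.png',cv2.resize(b,(800,600),interpolation=cv2.INTER_CUBIC))
print(get_state())
E
```

```text
pics
scene {'vfov': 50.34895459835913, 'cx': 256.55773670987224, 'cy': 191.3601022474638, 'dist_coeffs': [-0.04956012325647006, 0.0, 0.0, 0.0, 0.0], 'eye': [1.6414663338787097, -0.24036938692839038, 1.0193700171079916], 'orientation': [-0.3274292083237202, 0.693727032034775, 0.5853519084005697, -0.26248059336365265]}
top {'vfov': 55.78905658768161, 'cx': 258.27368107770593, 'cy': 189.93599439141923, 'dist_coeffs': [-0.07975569757345519, 0.0, 0.0, 0.0, 0.0], 'eye': [0.2687038382298456, 0.010031937406586214, 1.4582325306645085], 'orientation': [0.05744286752910289, -0.6969963779570917, 0.7116268292565032, -0.06695985339786965]}
{'time_s': 0.1, 'joints': array([-1.49610745e+00,  1.58981091e-01,  1.59809688e+00, -1.45571618e-05,
        1.38622322e+00, -2.10072956e-01]), 'joint_velocities': array([ 0.00126805, -0.0014106 , -0.00191134,  0.00124728,  0.00104981,
        0.00141369]), 'joint_efforts': array([ 2.43642853e-04, -3.86503422e+01, -3.22960997e+01,  7.03267171e-02,
        3.38930637e-02, -3.80963775e-05]), 'tool_pos': array([ 0.16148064, -0.55126455,  0.21372489]), 'tool_rot': array([-8.52793808e-04,  9.89880398e-01,  1.41901614e-01,  5.06454590e-05]), 'wrist_force': array([ 0.24951779, -0.37981509,  0.9317519 ]), 'moment': array([ 0.00605146, -0.03528163, -0.03363861]), 'finger_force': 0.0, 'finger_gap': 0.09172565370245572}
```

View pics/scene0b.png

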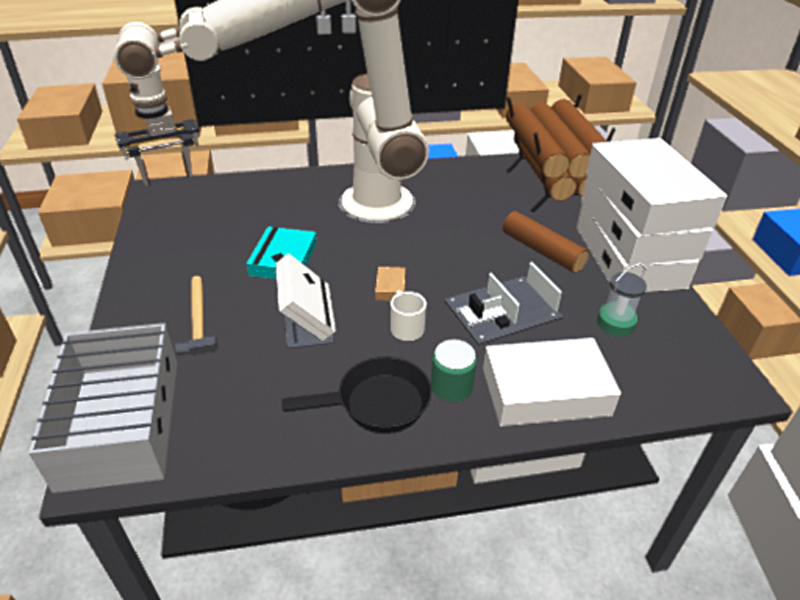

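View pics/top0b.png

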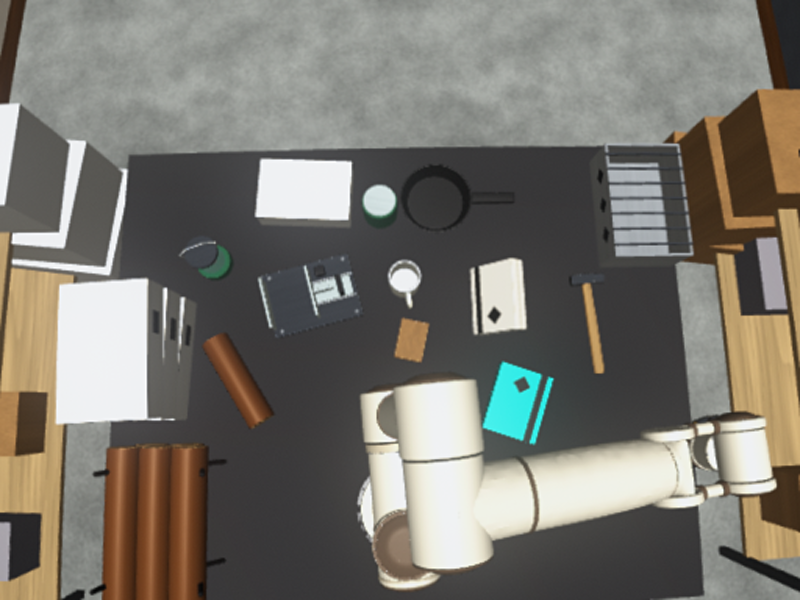

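Seen so far, in the 800x600 pictures: the white carton leans left in the scene view at (303,295) and is at (498,295) in the top view. The turquoise look-alike is at (283,250) and (518,402). The rail is at (503,305) and (310,295), with its end plate on the robot's left.

The flat white box at (550,380) and the stack at (650,200) are too big, and neither is on an easel. The white carton with the black band on the easel fits the description. Next I'll work out rough positions and where the wrist camera points.

Run:
```python
from h import *
t=load('top0');s=load('scene0')
k=1/1.5625
for n,a,b,z in [('carton',(498,295),(303,295),.079),('rail',(310,295),(503,305),.01),('mug',(403,275),(408,310),.08)]:
    a=np.array(a)*k;b=np.array(b)*k
    print(n,onz(t,a,z).round(3),onz(s,b,z).round(3),tri([(t,a),(s,b)]))
w=snap('wrist','w0');st=get_state();Rt=q2R(st['tool_rot'])
print('tool R',Rt.round(3).tolist()); print('cam in tool',(Rt.T@(np.array(w['eye'])-st['tool_pos'])).round(4)); print((Rt.T@q2R(w['orientation'])).round(3),w['vfov'],w['dist_coeffs'])
```

```text
carton [ 0.514 -0.246  0.079] [ 0.508 -0.245  0.079] (array([ 0.51309459, -0.24525653,  0.08331688]), [8.825848754596322e-05, 8.825848754597372e-05])
rail [0.536 0.231 0.01 ] [0.537 0.23  0.01 ] (array([0.53596078, 0.23059527, 0.00879608]), [0.0001299529806534789, 0.00012995298065353255])
mug [ 0.569 -0.011  0.08 ] [ 0.597 -0.018  0.08 ] (array([ 0.57340251, -0.01226881,  0.05849169]), [0.0008449328002803048, 0.0008449328002802938])
tool R [[0.96, 0.281, -0.0], [0.281, -0.96, 0.001], [0.0, -0.001, -1.0]]
cam in tool [ 0.0681 -0.     -0.1687]
[[ 0.    -0.971 -0.241]
 [ 1.     0.     0.   ]
 [ 0.    -0.241  0.971]] 60.10427359379634 [0.01280564291143247, 0.0, 0.0, 0.0, 0.0]
```

```bash
python3 -m jog '[[[1,0.0,0,-0.05,0],[1,0.08,-0.025,-0.1,0],[1,0.16,-0.05,-0.106,0],[1,0.24,-0.075,-0.106,0],[1,0.32,-0.1,-0.106,0],[1,0.39,-0.125,-0.106,0],[1,0.39,-0.125,-0.106,0],[1,0.39,-0.125,-0.106,0],[1,0.39,-0.125,-0.106,0],[1,0.39,-0.125,-0.106,0],[1,0.39,-0.125,-0.106,0],[1,0.39,-0.125,-0.106,0],[1,0.39,-0.125,-0.106,0],[1,0.39,-0.125,-0.106,0]]]'; python3 -c "
from h import *
snap('wrist','wA')"; python3 -m jog '[[[1,0.02,-0.05,0,0],[1,0.04,-0.1,0,0],[1,0.04,-0.134,0,0],[1,0.04,-0.134,0,0],[1,0.04,-0.134,0,0],[1,0.04,-0.134,0,0]]]'; python3 -c "
from h import *
snap('wrist','wB')
a=[cv2.imread(f'pics/{n}.png') for n in('wA','wB')]
m=np.vstack([cv2.resize(x[30:330],(512,300)) for x in a])
cv2.imwrite('pics/wAB.png',m)"
```

```text
time_s: 1.55
tool_pos: [0.4997, -0.3232, 0.3205]
tool_rot: [-0.0, 0.99, 0.141, -0.0]
wrist_force: [0.8, -0.9, 1.0]
finger_gap: 0.0916
finger_force: 0.0
time_s: 2.2
tool_pos: [0.5013, -0.1838, 0.3207]
tool_rot: [0.0, 0.99, 0.141, 0.0]
wrist_force: [-0.8, 0.0, -0.2]
finger_gap: 0.0922
finger_force: 0.0
```

View pics/wAB.png

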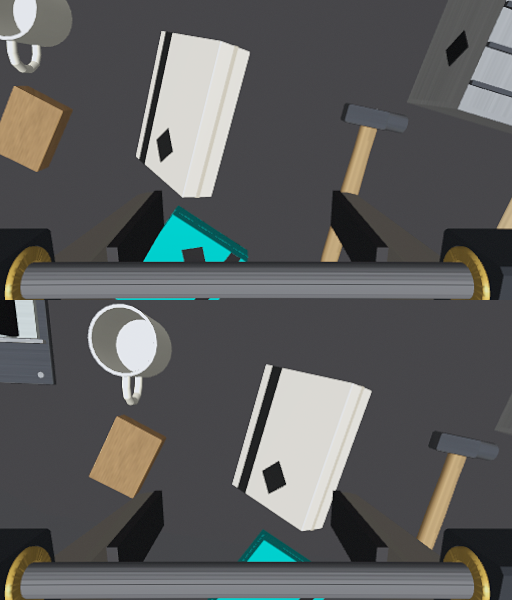

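The wrist pictures show the white carton at about (193,115) in A and (302,447) in B. Its upper long edge is on the right and the band is near the lower edge. The turquoise one is a separate flat object. Next is an enlarged crop to confirm this and read the corners.

```bash
python3 -c "
from h import *
a=cv2.imread('pics/wA.png')[50:240,125:260];b=cv2.imread('pics/wB.png')[85:275,222:382]
f=lambda x:cv2.resize(x,None,fx=3,fy=3,interpolation=cv2.INTER_CUBIC)
m=np.zeros((600,800,3),np.uint8);A=f(a);m[:570,:391]=cv2.copyMakeBorder(A,0,0,0,0,0)[:, :391];B=f(b)[:, :400];m[:570,400:400+B.shape[1]]=B
for i in range(0,800,50):cv2.line(m,(i,570),(i,580+10*(i%100==0)),(0,255,255),1)
cv2.imwrite('pics/c1.png',m)"
```

```text
(no output)
```

View pics/c1.png

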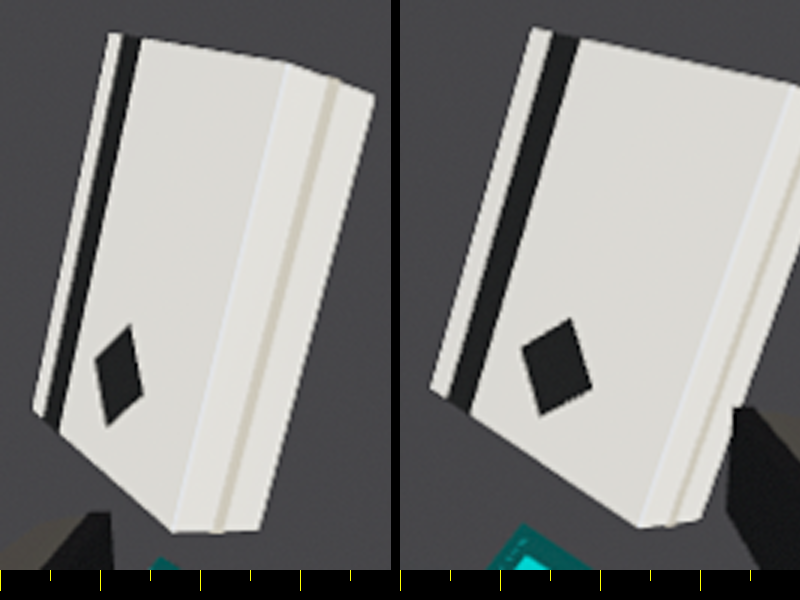

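```bash
cat > fit.py <<'E'
from h import *
from scipy.optimize import least_squares
A=load('wA');B=load('wB')
# carton corner (sx,sy,sz)
obs=[(A,125,50,[(1,-1,-1,109,33),(1,1,-1,33,408),(1,-1,1,286,62),(1,1,1,172,531),(-1,-1,1,375,95),(-1,1,1,261,531)]),
(B,222,85,[(1,-1,-1,132,28),(1,1,-1,30,389),(1,-1,1,397,84),(1,1,1,240,527),(-1,1,1,300,519)])]
def rot(p): return R.from_euler('ZY',[p[3],-p[4]]).as_matrix()
def res(p):
    o=[]
    for d,x0,y0,L in obs:
        L=np.array(L,float);X=p[:3]+(L[:,:3]*[.02,.085,.0675])@rot(p).T
        o.append(proj(d,X)-((L[:,3:]+.5)/3-.5+[x0,y0]))
    return np.concatenate(o).ravel()
if __name__=='__main__':
    r=least_squares(res,[.51,-.245,.083,1.5,.7]);p=r.x
    print(p.round(4),'yaw,tilt deg',np.degrees(p[3:]).round(2),'rms px',np.sqrt(np.mean(r.fun**2)).round(2))
    print(r.fun.reshape(-1,2).round(1).tolist())
    for n,c in [('upface top',(1,0,1)),('lowface top',(-1,0,1)),('upface bot',(1,0,-1)),('low bot',(-1,0,-1))]: print(n,(p[:3]+rot(p)@(np.array(c)*[.02,.085,.0675])).round(4))
    e=rot(p);print('easel x dir',np.cos(p[3]),np.sin(p[3]))
E
python3 fit.py
```

```text
[ 0.5098 -0.2419  0.0774  1.5819  0.6943] yaw,tilt deg [90.64 39.78] rms px 0.45
[[0.0, -0.4], [-0.0, 0.4], [0.7, -0.2], [0.2, 0.5], [0.7, -0.1], [-0.1, -0.3], [-0.2, -0.2], [0.1, -0.5], [-1.3, -0.2], [-0.4, 0.6], [0.3, 0.3]]
upface top [ 0.5101 -0.2697  0.142 ]
lowface top [ 0.5104 -0.3004  0.1164]
upface bot [ 0.5091 -0.1833  0.0383]
low bot [ 0.5095 -0.214   0.0127]
easel x dir -0.011113174342099935 0.9999382467712904
```

```bash
python3 -m jog '[[[1,0.015,-0.047,0,0],[1,0.03,-0.094,0,0],[1,0.045,-0.14,0,0],[1,0.06,-0.187,0,0],[1,0.075,-0.233,0,0],[1,0.09,-0.28,0,0],[1,0.106,-0.327,0,0],[1,0.106,-0.327,0,0],[1,0.106,-0.327,0,0],[1,0.106,-0.327,0,0],[1,0.106,-0.327,0,0]]]'; python3 -c "
from h import *
snap('wrist','wC')"; python3 -m jog '[[[1,0.018,-0.062,0,0],[1,0.036,-0.125,0,0],[1,0.036,-0.125,0,0],[1,0.036,-0.125,0,0],[1,0.036,-0.125,0,0],[1,0.036,-0.125,0,0]]]'; python3 -c "
from h import *
snap('wrist','wD')
t=load('top0')
for n in 'CD':
    d=load('w'+n);print(proj(d,[[.536,.23,.01]]))
a=[cv2.imread(f'pics/{n}.png') for n in('wC','wD')]
o=[]
for n,x in zip('CD',a):
    u,v=proj(load('w'+n),[[.536,.23,.01]])[0].astype(int)
    x0=int(np.clip(u-133,0,512-266));y0=int(np.clip(v-110,0,384-266)); x0=max(x0,0);y0=max(y0,0);print(n,x0,y0)
    o.append(cv2.resize(x[y0:y0+266,x0:x0+266],None,fx=1.5,fy=1.5,interpolation=cv2.INTER_CUBIC))
cv2.imwrite('pics/r1.png',np.hstack(o))"
```

```text
time_s: 3.35
tool_pos: [0.5118, 0.1594, 0.3205]
tool_rot: [0.0, 0.99, 0.14, -0.0]
wrist_force: [-0.7, -0.6, 0.3]
finger_gap: 0.0922
finger_force: 0.0
time_s: 4.0
tool_pos: [0.5112, 0.2897, 0.3207]
tool_rot: [0.0, 0.99, 0.141, 0.0]
wrist_force: [-0.4, -0.2, -1.3]
finger_gap: 0.0919
finger_force: 0.0
[[203.64246432 128.94307352]]
[[291.00463916 154.15758218]]
C 70 18
D 158 44
```

View pics/r1.png

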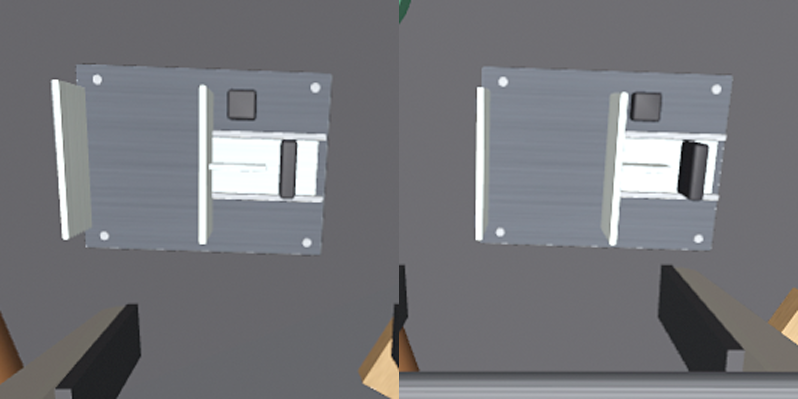

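```bash
cat > rail.py <<'E'
from h import *
from scipy.optimize import least_squares
C=load('wC');D=load('wD')
S=1e-3
P=[[-125,-85,10],[-125,85,10],[108,-85,10],[108,85,10],[-15,-65,71],[-15,65,71],[100,-65,70],[100,65,70]]
obs=[(C,70,18,[(331,73),(321,254),(77,64),(86,246),(199,86),(199,243),(60,82),(70,239)]),
(D,158,44,[(332,75),(312,250),(83,67),(78,243),(222,93),(210,243),(86,88),(84,240)])]
def res(p):
    X=p[:3]+(np.array(P)*S)@R.from_euler('Z',p[3]).as_matrix().T
    return np.concatenate([proj(d,X)-((np.array(L)+.5)/1.5-.5+[x,y]) for d,x,y,L in obs]).ravel()
r=least_squares(res,[.53,.23,0,1.6]);p=r.x
print(p.round(4),np.degrees(p[3]).round(2),np.sqrt(np.mean(r.fun**2)));print(r.fun.reshape(2,-1,2).round(1).tolist())
M=R.from_euler('Z',p[3]).as_matrix()
print('seat',(p[:3]+M@[.0775,0,.01]).round(4),'tab',(p[:3]+M@[-.09,0,.0605]).round(4),'railx',M[:,0].round(4))
E
python3 rail.py
```

```text
[ 0.5365  0.2373 -0.0066  1.8209] 104.33 0.8968006436680155
[[[-0.5, 0.4], [-1.1, 0.1], [-1.1, 0.3], [-0.1, 0.6], [2.1, -0.2], [2.0, 0.3], [-0.5, -1.0], [-0.2, 0.1]], [[-0.5, 0.2], [-1.7, -0.3], [-0.8, -0.0], [1.7, -0.5], [0.9, -0.2], [1.4, 0.7], [-1.3, -0.0], [-0.8, -0.3]]]
seat [0.5173 0.3124 0.0034] tab [0.5588 0.1501 0.0539] railx [-0.2475  0.9689  0.    ]
```

```bash
cat >> rail.py <<'E'
print('--- subpix')
new=[]
for (d,x,y,L),n in zip(obs,'CD'):
    g=cv2.imread(f'pics/w{n}.png',0)
    c=((np.array(L)+.5)/1.5-.5+[x,y]).astype(np.float32).reshape(-1,1,2)
    c2=cv2.cornerSubPix(g,c.copy(),(4,4),(-1,-1),(3,30,.01)); print((c2-c)[:,0].round(1).tolist()); new.append((d,c2[:,0][:4]))
def res2(p,zf=None,idx=4):
    t=np.array([p[0],p[1],p[2] if zf is None else zf])
    X=t+(np.array(P[:4])*S)@R.from_euler('Z',p[3]).as_matrix().T
    return np.concatenate([proj(d,X)-c for d,c in new]).ravel()
for zf in (None,0.):
    r=least_squares(res2,[.53,.23,0,1.8],args=(zf,));p=r.x
    M=R.from_euler('Z',p[3]).as_matrix()
    print(p.round(4),np.degrees(p[3]).round(2),np.sqrt(np.mean(r.fun**2)).round(2),r.fun.reshape(2,-1,2).round(1).tolist(),'seat',(p[:3]+M@[.0775,0,.01]).round(4),'tab',(p[:3]+M@[-.09,0,.0605]).round(4))
p[2]=0
print('plates pred-obs')
X=p[:3]+(np.array(P)*S)@M.T
for d,x,y,L in obs: print((proj(d,X)-((np.array(L)+.5)/1.5-.5+[x,y]))[4:].round(1).tolist())
t=load('top0');m=onz(t,np.array([310,295])/1.5625,.01)
E
python3 rail.py | sed -n '/---/,$p'
python3 - <<'E'
from h import *
a=[cv2.resize(cv2.imread(f'pics/w{n}.png')[y:y+130,x:x+185],None,fx=2.3*1.88,fy=2.3,interpolation=cv2.INTER_CUBIC) for n,x,y in [('C',100,55),('D',205,82)]]
E
```

```text
--- subpix
[[0.6000000238418579, 0.800000011920929], [-0.8999999761581421, -0.20000000298023224], [-0.30000001192092896, -0.10000000149011612], [-0.800000011920929, 0.800000011920929], [1.899999976158142, -1.7999999523162842], [1.899999976158142, 1.100000023841858], [0.0, 0.0], [-3.5, 0.800000011920929]]
[[1.100000023841858, 0.4000000059604645], [0.4000000059604645, -0.699999988079071], [-0.30000001192092896, -0.20000000298023224], [-0.10000000149011612, -1.600000023841858], [0.0, 0.0], [1.7999999523162842, 2.0999999046325684], [0.0, 0.0], [0.0, 0.0]]
[ 0.5371  0.2368 -0.0045  1.8169] 104.1 0.76 [[[-0.1, -0.5], [0.2, 0.7], [-0.6, -0.4], [0.4, -0.5]], [[-0.3, -0.2], [-1.4, 0.8], [0.1, -0.6], [1.9, 0.9]]] seat [0.5182 0.312  0.0055] tab [0.559  0.1495 0.056 ]
[ 5.3730e-01  2.3690e-01 -1.0000e-04  1.8169e+00] 104.1 1.06 [[[0.3, -1.0], [0.5, 1.3], [-1.9, -1.0], [-0.6, 0.0]], [[1.0, -0.5], [-0.4, 1.6], [-0.2, -0.9], [1.5, 1.6]]] seat [0.5184 0.312  0.0099] tab [0.5592 0.1496 0.0604]
plates pred-obs
[[2.2, -1.3], [1.7, 1.0], [-2.0, -2.5], [-1.9, 0.3]]
[[2.7, -0.7], [2.5, 1.7], [-1.0, -1.0], [-1.0, 0.3]]
```

Both fits agree with the given sizes. The carton fit comes out at rms 0.45 px with tilt 39.8° and height 77 mm. The rail seat is near (0.518, 0.312), at a yaw of about 104.1°.

The tool can't tilt, so I'll straddle the carton's upper edge, swing it upright about the easel's toes with one finger, then close on it.

```bash
python3 -m jog '[[[1,-0.014,0.048,0,0],[1,-0.028,0.096,0,0],[1,-0.042,0.144,0,0],[1,-0.056,0.192,0,0.05],[1,-0.07,0.24,0,0.1],[1,-0.084,0.288,0,0.15],[1,-0.098,0.336,0,0.2],[1,-0.112,0.384,0,0.25],[1,-0.126,0.432,0,0.272],[1,-0.14,0.48,0,0.272],[1,-0.156,0.533,0,0.272],[1,-0.156,0.533,0.04,0.272],[1,-0.156,0.533,0.07,0.272],[1,-0.156,0.533,0.07,0.272],[1,-0.156,0.533,0.07,0.272],[1,-0.156,0.533,0.07,0.272],[1,-0.156,0.533,0.07,0.272],[1,-0.156,0.533,0.07,0.272]]]'; python3 -c "
from h import *
s=get_state();print(s['tool_pos'],q2R(s['tool_rot']).round(4))"
```

```text
time_s: 5.85
tool_pos: [0.5114, -0.2644, 0.2523]
tool_rot: [0.001, 1.0, 0.007, 0.001]
wrist_force: [-0.8, 0.1, -0.1]
finger_gap: 0.0923
finger_force: 0.0
[ 0.51142208 -0.26435662  0.25227316] [[ 0.9999  0.0132  0.0021]
 [ 0.0132 -0.9999 -0.0018]
 [ 0.0021  0.0018 -1.    ]]
```

```bash
python3 -m jog '[[[1,0,0.001,0.03,0],[1,0,0.001,0.06,0],[1,0,0.001,0.09,0],[1,0,0.001,0.11,0],[1,0,0.001,0.13,0],[1,0,0.001,0.145,0],[1,0,0.001,0.156,0],[1,0,0.001,0.156,0],[1,0,0.001,0.156,0]]]'; python3 -c "
from h import *
for n in('wrist','scene'):snap(n,n+'2')
a=cv2.imread('pics/wrist2.png');b=cv2.resize(cv2.imread('pics/scene2.png')[140:235,140:230],None,fx=3,fy=3,interpolation=cv2.INTER_CUBIC)
m=np.zeros((384,790,3),np.uint8);m[:,:512]=a;m[:285,515:785]=b;cv2.imwrite('pics/v2.png',m)"
```

```text
time_s: 6.75
tool_pos: [0.5112, -0.2654, 0.0953]
tool_rot: [0.0, 1.0, 0.006, 0.0]
wrist_force: [-0.4, -0.3, 0.7]
finger_gap: 0.0918
finger_force: 0.0
```

View pics/v2.png

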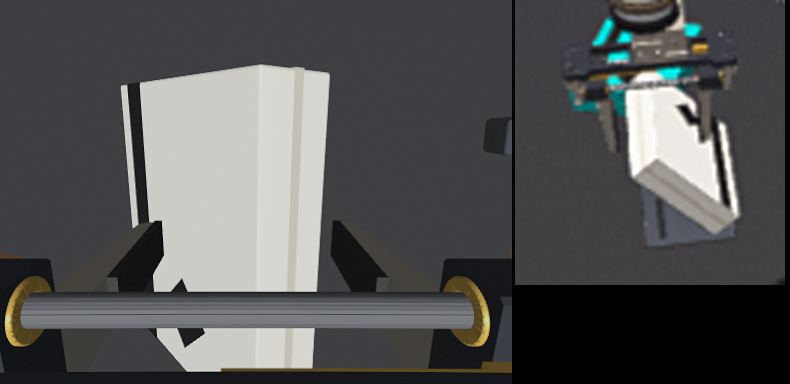

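The fingers straddle the tilted upper edge without touching, and the wrench is about zero. Now I'll swing it up slowly.

```bash
python3 -m jog '[[[1,0,-0.006,0,0],[0.95,0,-0.011,0,0],[0.91,0,-0.017,-0.003,0],[0.85,0,-0.02,-0.007,0],[0.78,0,-0.022,-0.011,0],[0.73,0,-0.025,-0.015,0],[0.67,0,-0.029,-0.019,0],[0.62,0,-0.032,-0.022,0],[0.565,0,-0.036,-0.026,0],[0.565,0,-0.036,-0.026,0]]]'; python3 -c "
from h import *
snap('top','top3');snap('scene','scene3')"
```

```text
time_s: 7.85
tool_pos: [0.5115, -0.2299, 0.1225]
tool_rot: [0.002, 1.0, 0.007, 0.002]
wrist_force: [0.3, -3.2, 2.7]
finger_gap: 0.0721
finger_force: 1.7
```

```bash
python3 -m jog '[[[0.51,0,-0.004,-0.003,0],[0.457,0,-0.008,-0.006,0],[0.4,0,-0.012,-0.008,0],[0.35,0,-0.016,-0.0097,0],[0.3,0,-0.021,-0.012,0],[0.26,0,-0.0256,-0.0137,0],[0.2,0,-0.0265,-0.014,0],[0.13,0,-0.0275,-0.014,0],[0.07,0,-0.028,-0.014,0],[0.0,0,-0.028,-0.014,0],[-0.04,0,-0.028,-0.014,0],[-0.04,0,-0.028,-0.014,0]]]'; python3 -c "
from h import *
snap('wrist','wrist4');snap('scene','scene4');snap('top','top4')
a=cv2.imread('pics/wrist4.png');b=cv2.resize(cv2.imread('pics/scene4.png')[130:225,145:235],None,fx=3,fy=3,interpolation=cv2.INTER_CUBIC)
m=np.zeros((384,790,3),np.uint8);m[:,:512]=a;m[:285,515:785]=b;cv2.imwrite('pics/v4.png',m)"
```

```text
time_s: 9.15
tool_pos: [0.5099, -0.2011, 0.1345]
tool_rot: [-0.0, 1.0, 0.006, -0.0]
wrist_force: [0.3, -1.1, 0.3]
finger_gap: 0.044
finger_force: 0.3
```

View pics/v4.png

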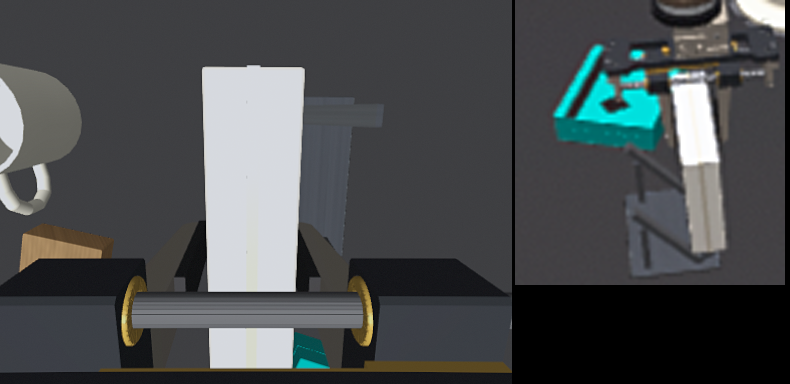

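The carton stands nearly upright between the fingers: its top edge runs straight up the wrist view at u≈253, and the easel is bare on the left. Next I'll go a little deeper, grip and lift.

```bash
python3 -m jog '[[[-0.04,0,0,0.004,0],[-0.04,0,0,0.008,0],[-0.1,0,0,0.008,0],[-0.3,0,0,0.008,0],[-1,0,0,0.008,0],[-1,0,0,0.008,0],[-1,0,0,0.008,0],[-1,0,0,0.008,0],[-1,0,0,0.008,0]]]'; python3 -m jog '[[[-1,0,0,-0.01,0],[-1,0,0,-0.02,0],[-1,0,0,-0.04,0],[-1,0,0,-0.07,0],[-1,0,0,-0.1,0],[-1,0,0,-0.12,0],[-1,0,0,-0.12,0],[-1,0,0,-0.12,0],[-1,0,0,-0.12,0]]]';python3 -c "
from h import *
for n in ('wrist','scene','top'): snap(n,n+'5')
for n in ('scene','top'):
  d=load(n+'5');print(proj(d,[get_state()['tool_pos']]))"
```

```text
time_s: 10.2
tool_pos: [0.5096, -0.2009, 0.1262]
tool_rot: [-0.0, 1.0, 0.006, -0.0]
wrist_force: [-0.4, -0.2, -4.6]
finger_gap: 0.0398
finger_force: 30.0
time_s: 11.1
tool_pos: [0.5091, -0.2006, 0.2449]
tool_rot: [-0.001, 1.0, 0.006, -0.001]
wrist_force: [0.5, -0.2, -5.3]
finger_gap: 0.0397
finger_force: 30.0
[[203.49407817 149.42087109]]
[[314.15397    181.71833666]]
```

```bash
python3 -m jog '[[[-1,0,-0.01,0,0],[-1,0,-0.03,0,0],[-1,0,-0.06,0,0],[-1,0,-0.1,0,0],[-1,0.005,-0.14,0,0],[-1,0.005,-0.18,0,-0.03],[-1,0.01,-0.22,0,-0.06],[-1,0.01,-0.26,0,-0.09],[-1,0.015,-0.3,0,-0.12],[-1,0.0165,-0.34,0,-0.15],[-1,0.0165,-0.38,0,-0.18],[-1,0.0165,-0.42,0,-0.21],[-1,0.0165,-0.455,0,-0.234],[-1,0.0165,-0.48,0,-0.234],[-1,0.0165,-0.497,0,-0.234],[-1,0.0165,-0.505,0,-0.234],[-1,0.0165,-0.5085,0,-0.234],[-1,0.0165,-0.5085,0,-0.234],[-1,0.0165,-0.5085,0,-0.234],[-1,0.0165,-0.5085,0,-0.234]]]';python3 - <<'E'
from h import *
for n in ('wrist','scene','top'): snap(n,n+'6')
s=get_state();print(s['tool_pos'],q2R(s['tool_rot']).round(4))
c=proj(load('scene6'),[[.52,.3,.1]])[0];print(c)
x0,y0=int(c[0])-55,int(c[1])-60;t=proj(load('top6'),[[.53,.25,.1]])[0];x1,y1=int(t[0])-50,int(t[1])-35;print(x0,y0,x1,y1)
m=np.zeros((600,800,3),np.uint8)
g=cv2.resize(cv2.imread('pics/scene6.png')[y0:y0+120,x0:x0+110],None,fx=3.6,fy=3.6,interpolation=cv2.INTER_CUBIC)
w=cv2.imread('pics/wrist6.png')[0:300,60:460]
m[:432,:396]=g;m[:300,400:]=w
g=cv2.resize(cv2.imread('pics/top6.png')[y1:y1+73,x1:x1+99],None,fx=4,fy=4,interpolation=cv2.INTER_CUBIC)
m[304:596,402:798]=g
cv2.imwrite('pics/v6.png',m)
E
```

```text
time_s: 13.25
tool_pos: [0.5202, 0.3066, 0.2467]
tool_rot: [0.0, 0.992, 0.122, 0.0]
wrist_force: [0.3, -0.2, -5.1]
finger_gap: 0.0399
finger_force: 30.0
[0.52009734 0.30702522 0.24668861] [[ 9.699e-01  2.435e-01  1.000e-04]
 [ 2.435e-01 -9.699e-01 -1.000e-04]
 [ 0.000e+00  1.000e-04 -1.000e+00]]
[341.58814517 171.95257993]
286 111 139 151
```

View pics/v6.png

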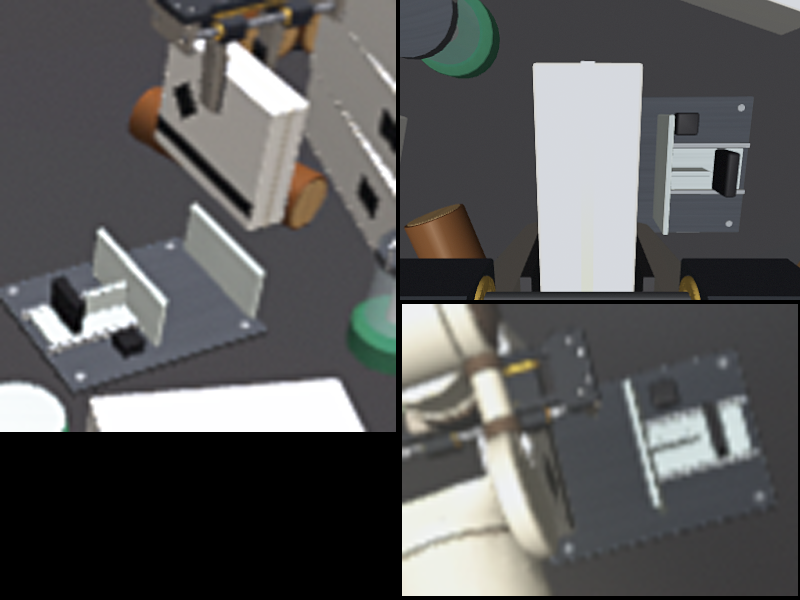

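```bash
cat > hold.py <<'E'
from h import *
from scipy.optimize import least_squares
s=get_state();T=q2R(s['tool_rot']);tp=s['tool_pos'];S=load('scene6');W=load('wrist6')
# (a,b,up,u,v): a along tool x, b along tool y
so=[(1,1,1,270,112),(1,-1,1,306,101),(1,1,-1,251,226),(1,-1,-1,289,214),(-1,1,-1,155,127)]
so=np.array(so,float);so[:,3:]=(so[:,3:]+.5)/3.6-.5+[286,111]
wo=np.array([(1,-1,1,193,63),(1,1,1,302,63)],float)
def X(p,o):
    P=o[:,:3]*[.085,.02,-.0675]
    return tp+(R.from_euler('y',p[2]).apply(P)+[p[0],0,p[1]])@T.T
def res(p):
    return np.concatenate([proj(S,X(p,so))+p[3:5]-so[:,3:],proj(W,X(p,wo))-wo[:,3:]]).ravel()
def res2(p): return np.r_[res(p),p[3:5]/1.]
r=least_squares(res2,[0,.03,0,0,0]);p=r.x
print('x off,z off,pitch deg',p[:2].round(4),np.degrees(p[2]).round(2),p[3:].round(2),r.fun.reshape(-1,2).round(1).tolist())
o=np.array([(a,b,-1,0,0) for a in(1,-1) for b in (1,-1)],float);print('bottom z',X(p,o)[:,2].round(4))
E
python3 hold.py
```

```text
x off,z off,pitch deg [-0.0016  0.0259] -1.27 [ 0.44 -1.32] [[1.4, -0.4], [1.3, 0.1], [-1.0, -0.0], [-2.1, 0.6], [-0.1, 1.0], [-2.3, 0.0], [-1.6, 0.0], [0.4, -1.3]]
bottom z [0.1514 0.1514 0.1552 0.1552]
```

Run:
```python
from h import *
S=load('scene6')
f=lambda X:((proj(S,X)-[286,111]+.5)*3.6-.5).round(0)
M=R.from_euler('Z',1.8169).as_matrix();o=np.array([.5373,.2369,0])
print('plate near edge inner',f([o+M@[.1,-.065,.07],o+M@[.1,-.065,.01]]).tolist(),'far top',f([o+M@[.1,.065,.07]]).tolist())
print('bookend near face',f([o+M@[-.015,-.065,.071],o+M@[-.015,-.065,.0105]]).tolist(),'far top',f([o+M@[-.015,.065,.071]]).tolist())
print('base corners',f([o+M@[-.125,-.085,.01],o+M@[.108,-.085,.01],o+M@[-.125,.085,.01]]).tolist())
exec(open('hold.py').read().split('def res(')[0])
for r in (0,-3,3):
    P=so[:,:3]*[.085,.02,-.0675]
    Y=tp+(R.from_euler('xy',[np.radians(r),np.radians(-1.27)]).apply(P)+[-.0016,0,.0259])@T.T
    print(r,f(Y).tolist())
```

```text
plate near edge inner [[261.0, 273.0], [251.0, 317.0]] far top [[191.0, 202.0]]
bookend near face [[166.0, 301.0], [158.0, 346.0]] far top [[100.0, 227.0]]
base corners [[74.0, 388.0], [268.0, 326.0], [-5.0, 286.0]]
0 [[273.0, 115.0], [309.0, 106.0], [246.0, 231.0], [280.0, 221.0], [153.0, 135.0]]
-3 [[277.0, 114.0], [312.0, 106.0], [243.0, 231.0], [277.0, 223.0], [150.0, 135.0]]
3 [[270.0, 117.0], [306.0, 106.0], [249.0, 231.0], [283.0, 219.0], [156.0, 135.0]]
```

The rail and carton both match the model, and the carton is flush in the pads with a pitch of about 1°. Its bottom sits 93 mm below the TCP by two estimates. I'll lower it onto the rail.

```bash
python3 -m jog '[[[-1,0.001,-0.002,0.01,0],[-1,0.001,-0.002,0.03,0],[-1,0.001,-0.002,0.055,0],[-1,0.001,-0.002,0.08,0],[-1,0.001,-0.002,0.1,0],[-1,0.001,-0.002,0.115,0],[-1,0.001,-0.002,0.125,0],[-1,0.001,-0.002,0.131,0],[-1,0.001,-0.002,0.135,0],[-1,0.001,-0.002,0.135,0],[-1,0.001,-0.002,0.135,0]]]'; python3 -m jog '[[[-1,0,0,0.002,0],[-1,0,0,0.003,0],[-1,0,0,0.004,0],[-1,0,0,0.005,0],[-1,0,0,0.005,0]]]'
```

```text
time_s: 14.5
tool_pos: [0.521, 0.31, 0.1125]
tool_rot: [-0.0, 0.992, 0.123, 0.001]
wrist_force: [0.0, -0.4, -5.0]
finger_gap: 0.0397
finger_force: 30.0
time_s: 15.0
tool_pos: [0.5203, 0.3097, 0.1064]
tool_rot: [0.0, 0.992, 0.123, -0.0]
wrist_force: [-1.4, -0.9, -4.9]
finger_gap: 0.0396
finger_force: 30.0
```

```bash
python3 -m jog '[[[-1,0,0,0.001,0],[-1,0,0,0.0015,0],[-1,0,0,0.0015,0]]]';python3 -m jog '[[[-1,0,0,0.001,0],[-1,0,0,0.0015,0],[-1,0,0,0.0015,0]]]'; python3 -m jog '[[[-1,0,0,0.001,0],[-1,0,0,0.001,0]]]'
```

```text
time_s: 15.3
tool_pos: [0.5203, 0.3097, 0.105]
tool_rot: [0.0, 0.992, 0.123, -0.0]
wrist_force: [-0.1, 0.1, -5.7]
finger_gap: 0.04
finger_force: 30.0
time_s: 15.6
tool_pos: [0.5203, 0.3097, 0.1035]
tool_rot: [0.0, 0.992, 0.123, -0.0]
wrist_force: [-1.5, 0.4, -4.8]
finger_gap: 0.04
finger_force: 30.0
time_s: 15.8
tool_pos: [0.5203, 0.3097, 0.1024]
tool_rot: [0.0, 0.992, 0.123, -0.0]
wrist_force: [-0.2, -0.4, -5.7]
finger_gap: 0.0401
finger_force: 30.0
```

```bash
for i in 1 2; do python3 -m jog '[[[-1,0,0,0.001,0],[-1,0,0,0.001,0]]]' | grep -E 'pos|wrist'; done; python3 -m jog '[[[-1,0,0,0.001,0],[-1,0,0,0.001,0]]]'
```

```text
tool_pos: [0.5203, 0.3097, 0.1014]
wrist_force: [1.0, -0.5, -5.0]
tool_pos: [0.5206, 0.3098, 0.1012]
wrist_force: [-0.9, 0.1, -0.6]
time_s: 16.4
tool_pos: [0.5206, 0.3098, 0.1012]
tool_rot: [0.0, 0.992, 0.123, 0.0]
wrist_force: [-4.1, -1.4, 6.7]
finger_gap: 0.0399
finger_force: 30.0
```

Contact: the force went from -5 to +6.7 N. I'll release gently and rise.

```bash
python3 -m jog '[[[-0.1,0,0,0,0],[0.0,0,0,0,0],[0.1,0,0,0,0],[0.3,0,0,0,0],[0.5,0,0,0,0],[0.5,0,0,0,0],[0.5,0,0,0,0]]]'; python3 -m jog '[[[0.5,0,0,-0.01,0],[0.5,0,0,-0.04,0],[0.5,0,0,-0.08,0],[0.5,0,0,-0.12,0],[0.5,0,0,-0.16,0],[0.5,0,0,-0.16,0],[0.5,0,0,-0.16,0],[0.5,0,0,-0.16,0]]]'; python3 -c "
from h import *
d=snap('wrist','w7');cv2.imwrite('pics/w7b.png',cv2.resize(cv2.imread('pics/w7.png'),(800,600),interpolation=cv2.INTER_CUBIC))
s=get_state();print(s['tool_pos'],s['joints'].round(2))"
```

```text
time_s: 17.1
tool_pos: [0.5204, 0.3097, 0.0996]
tool_rot: [-0.0, 0.992, 0.123, 0.0]
wrist_force: [0.2, 0.2, -0.2]
finger_gap: 0.0688
finger_force: 0.0
time_s: 17.9
tool_pos: [0.5197, 0.3095, 0.2582]
tool_rot: [0.0, 0.992, 0.123, -0.001]
wrist_force: [0.4, -0.8, -0.5]
finger_gap: 0.0685
finger_force: 0.0
[0.51946124 0.3093639  0.25765536] [ 0.34  0.21  1.45 -0.    1.48  1.66]
```

View pics/w7b.png

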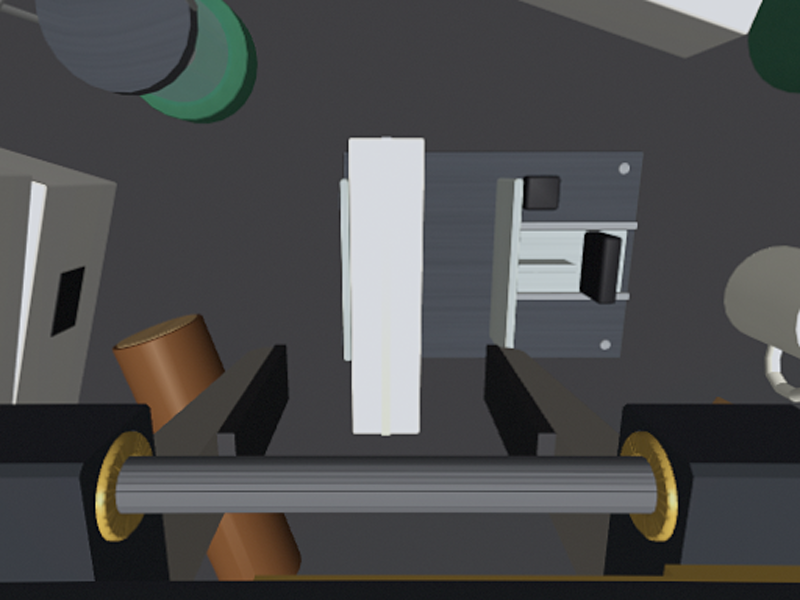

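The carton stands upright on the rail by the end plate; its top corners are at (349,138), (424,138), (420,434) and (353,433). Next I'll check how square and centred it is, and the tab's position.

Run:
```python
from h import *
d=load('w7');k=.64
f=lambda u,v,z:onz(d,((u+.5)*k-.5,(v+.5)*k-.5),z)
M=R.from_euler('Z',1.8169).as_matrix();o=np.array([.5373,.2369,0]);rl=lambda X:((X-o)@M*1000).round(1)
for n,L,z in [('carton top',[(349,138),(424,138),(353,433),(420,434)],.145),('base',[(643,152),(620,357)],.01),('bolts',[(624,168),(605,345)],.01),('bookend face top',[(514,179),(506,348)],.071),('plate outer top',[(340,180),(345,360)],.07),('tab top: back-far,back-near,front..',[(621,236),(616,303),(585,232),(581,290)],.0605)]:
    P=np.array([f(u,v,z) for u,v in L]);print(n,rl(P).tolist(),P.mean(0).round(4),'ang',np.degrees(np.arctan2(*(P[0]-P[-2 if n=='carton top' else 1])[1::-1])).round(1))
```

```text
carton top [[93.8, -86.0, 145.0], [54.9, -86.1, 145.0], [94.1, 82.4, 145.0], [54.1, 83.0, 145.0]] [0.5209 0.3093 0.145 ] ang 14.0
base [[-123.3, -83.8, 10.0], [-124.4, 83.4, 10.0]] [0.5677 0.1168 0.01  ] ang 14.5
bolts [[-110.2, -71.9, 10.0], [-110.6, 72.7, 10.0]] [0.5638 0.1297 0.01  ] ang 14.3
bookend face top [[-10.8, -64.5, 71.0], [-12.4, 54.4, 71.0]] [0.545  0.2269 0.071 ] ang 14.8
plate outer top [[105.3, -63.8, 70.0], [104.3, 64.1, 70.0]] [0.5116 0.3385 0.07  ] ang 14.6
tab top: back-far,back-near,front.. [[-91.0, -25.3, 60.5], [-92.8, 23.4, 60.5], [-65.5, -28.1, 60.5], [-66.6, 13.7, 60.5]] [0.5605 0.1613 0.0605] ang 16.2
```

The carton is upright, square within about 0.5° and centred within 2 mm. Now I'll shut the fingers, turn -90° and go behind the tab.

```bash
python3 -m jog '[[[0.3,0,0.02,0,-0.14],[0,0,0.04,0,-0.28],[-0.5,0,0.06,0,-0.42],[-1,0,0.08,0,-0.56],[-1,0,0.1,0,-0.7],[-1,0,0.12,0,-0.84],[-1,0,0.14,0,-0.98],[-1,0,0.16,0,-1.12],[-1,0,0.18,0,-1.26],[-1,0,0.1965,0,-1.4],[-1,0,0.1965,0,-1.54],[-1,0,0.1965,0,-1.571],[-1,0,0.1965,0,-1.571],[-1,0,0.1965,0,-1.571],[-1,0,0.1965,0,-1.571]]]'; python3 -c "
from h import *
s=get_state();M=R.from_euler('Z',1.8169).as_matrix();print(((s['tool_pos']-[.5373,.2369,0])@M).round(4),(M.T@q2R(s['tool_rot'])).round(3),s['joints'].round(2))"
```

```text
time_s: 19.45
tool_pos: [0.5681, 0.1193, 0.259]
tool_rot: [-0.0, 0.615, 0.789, -0.0]
wrist_force: [0.0, 0.9, -0.4]
finger_gap: 0.0006
finger_force: 0.0
[-0.1216 -0.0013  0.259 ] [[ 1.     0.     0.   ]
 [ 0.    -1.     0.001]
 [ 0.    -0.001 -1.   ]] [-0.    0.15  1.52  0.    1.47 -0.25]
```

```bash
python3 -m jog '[[[-1,0,0,0.04,0],[-1,0,0,0.08,0],[-1,0,0,0.12,0],[-1,0,0,0.16,0],[-1,0,0,0.185,0],[-1,0,0,0.205,0],[-1,0,0,0.222,0],[-1,0,0,0.222,0],[-1,0,0,0.222,0]]]'; python3 -m jog '[[[-1,0.005,0,0,0],[-1,0.01,0,0,0],[-1,0.015,0,0,0],[-1,0.02,0,0,0],[-1,0.025,0,0,0],[-1,0.03,0,0,0],[-1,0.035,0,0,0],[-1,0.04,0,0,0],[-1,0.04,0,0,0]]]'
```

```text
time_s: 20.35
tool_pos: [0.5684, 0.1193, 0.0378]
tool_rot: [-0.0, 0.615, 0.789, -0.0]
wrist_force: [0.0, 0.1, -0.8]
finger_gap: 0.0007
finger_force: 0.0
time_s: 21.25
tool_pos: [0.5581, 0.1588, 0.0374]
tool_rot: [-0.0, 0.614, 0.789, -0.0]
wrist_force: [-0.6, -0.8, -0.2]
finger_gap: 0.0003
finger_force: 0.0
```

```bash
python3 -m jog '[[[-1,0.005,0,0,0],[-1,0.01,0,0,0],[-1,0.015,0,0,0],[-1,0.02,0,0,0],[-1,0.024,0,0,0],[-1,0.024,0,0,0]]]' | grep -E 'pos|wrist';  for i in 1 2 3 4 5; do python3 -m jog '[[[-1,0.002,0,0,0],[-1,0.003,0,0,0],[-1,0.003,0,0,0]]]' | grep -E 'pos|wrist'; done
```

```text
tool_pos: [0.5525, 0.1821, 0.0375]
wrist_force: [0.1, -0.4, 0.2]
tool_pos: [0.5521, 0.1843, 0.0377]
wrist_force: [-0.4, 0.7, -1.1]
tool_pos: [0.5515, 0.1864, 0.0377]
wrist_force: [0.3, -5.4, 0.4]
tool_pos: [0.5508, 0.1892, 0.0377]
wrist_force: [1.0, -5.6, 2.0]
tool_pos: [0.5497, 0.1933, 0.0376]
wrist_force: [-0.2, -0.5, 0.4]
tool_pos: [0.549, 0.1963, 0.0376]
wrist_force: [-0.1, 0.3, 0.2]
```

The detent peaked at about 5.6 N and then let go. I'll follow up to the stop to make sure it's home.

```bash
for i in 1 2 3 4; do python3 -m jog '[[[-1,0.001,0,0,0],[-1,0.002,0,0,0],[-1,0.002,0,0,0]]]' | grep -E 'pos|wrist'; done
```

```text
tool_pos: [0.5486, 0.1979, 0.0376]
wrist_force: [-0.1, -0.6, 0.0]
tool_pos: [0.5481, 0.1998, 0.0376]
wrist_force: [0.5, -0.2, 1.1]
tool_pos: [0.5477, 0.2013, 0.0376]
wrist_force: [1.4, -1.3, 0.1]
tool_pos: [0.5477, 0.2014, 0.0377]
wrist_force: [1.5, -9.1, 0.1]
```

It's hard against the stop at rail x = -37 mm, exactly where home should be. I'll back off, rise and check.

```bash
python3 -m jog '[[[-1,-0.01,0,0,0],[-1,-0.025,0,0,0],[-1,-0.04,0,0,0],[-1,-0.04,0,-0.03,0],[-1,-0.04,0,-0.07,0],[-1,-0.04,0,-0.11,0],[-1,-0.05,0,-0.15,0],[-1,-0.07,0,-0.2,0],[-1,-0.1,0,-0.23,0],[-1,-0.1,0,-0.25,0],[-1,-0.1,0,-0.25,0],[-1,-0.1,0,-0.25,0],[-1,-0.1,0,-0.25,0],[-1,-0.1,0,-0.25,0]]]'; python3 -c "
from h import *
snap('wrist','w9');snap('scene','s9');snap('top','t9')
m=np.zeros((600,800,3),np.uint8)
m[:384,:512]=cv2.imread('pics/w9.png')
m[384:600,:288]=cv2.resize(cv2.imread('pics/t9.png')[85:247],(683,216))[:, 100:388]
m[384:600,290:]=cv2.resize(cv2.imread('pics/s9.png')[140:250],None,fx=1.96,fy=1.96)[:216,200:710]
m[:384,514:800]=cv2.resize(cv2.imread('pics/s9.png')[130:226,285:356],(286,384),interpolation=cv2.INTER_CUBIC)
cv2.imwrite('pics/v9.png',m)"
```

```text
time_s: 25.95
tool_pos: [0.5707, 0.1069, 0.2855]
tool_rot: [-0.001, 0.614, 0.789, -0.001]
wrist_force: [-0.5, 0.3, -0.4]
finger_gap: 0.0004
finger_force: 0.0
```

View pics/v9.png

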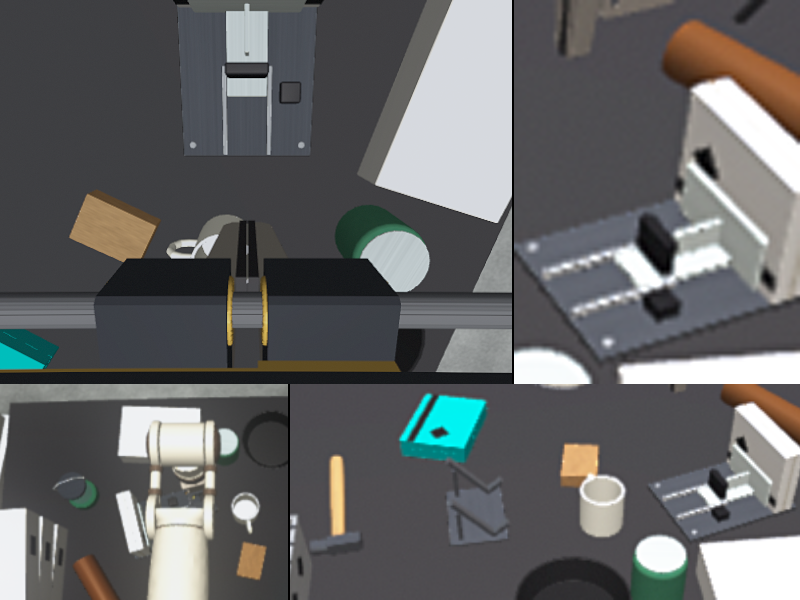

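The carton stands upright between the end plate and the bookend, at about (745,180) in the enlarged scene crop. The bookend is home against it, the bystanders haven't moved, and the arm is clear.

```bash
python3 -c "
from bench import sign_off
print(sign_off())"
```

```text
the job is handed in; nothing more can be done
None
```

The carton stands upright on the rail, held between the end plate and the bookend, which is pushed past its detent to the stop; the job was handed in at about 26 s with the arm clear and nothing else moved.

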